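# Load the board-drying oven

### The arm

A 6-joint arm with a two-finger parallel gripper is mounted at the origin on a cart in front of the work surface, level with it; the furniture and walls round the work are solid. World frame = base frame: x ahead of the robot, y to its left, z up, the work surface at z = 0. Lengths are in m, angles in rad, forces in N, time in s.
With the tool pointing down it reaches from about 0.275 to 0.825 m from the base axis. Payload 5.2 kg.
Tool frame: the origin (TCP) lies at the centre of the arm's flange, where the gripper is bolted on; the fingertips stand 186 mm ahead of it and the grasp point (between the pads) lies 167 mm ahead of it (arm.tips_ahead is the z of the fingertips in the tool frame, in m); z points along the fingers, y is the line along which they close (so a half turn about z gives the same grasp; the last joint's range is limited). The gripper opens to 93 mm and grips with 3 to 60 N. Pads are 15 mm wide; open, the fingers measure 128 mm over their backs; the gripper's body (75 mm by 188 mm) begins 65 mm behind the grasp point.
Start: joints at [-1.437, 0.259, 1.535, -0, 1.348, -0.203], TCP at [0.182, -0.519, 0.405] pointing down, gripper open.
Joint ranges: [-3.14, 3.14], [-0.91, 2.08], [0.19, 2.58], [-1.22, 4.36], [0.22, 2.71], [-3.12, 3.12]. Speed limits (rad/s): [2.57, 2.57, 3.14, 3.14, 3.14, 3.14].

### API

Orientations are given as a unit quaternion [w, x, y, z].
In Python, from plant import read_state, eyes, order, arm gives the robot as it stands.
- The arm moves only by the shell command python3 -m creep 'ROWS'. ROWS is JSON, a list of rows, each an object with "hand": the opening, from -1 (shut) to 1 (fully open); "slide": the shift along the tool's x, y, z scaled (see below), a list of three; "delta_rot": the turn, a rotation vector about the tool's x, y, z scaled (see below), a list of three. In form: [{"hand": hand, "slide": [tx, ty, tz], "delta_rot": [wx, wy, wz]}, ...]. A call has 1 to 12 rows; each row shifts and turns the commanded pose from where the row before left it, along the tool's axes as they then stand; what a row does not reach is not made up. The controller multiplies each number of a shift by 2 cm and each number of a turn by 5 degrees. A row lasts 1/12 s, in which the tool goes at most 41.7 mm and 7.16 degrees, less where a joint would pass 70% of its speed; a pose out of reach is approached as far as the arm can. A call with a number of a shift or a turn outside -1 to 1 is refused whole. A call with a gripper value outside its range is refused whole. The fingers move at their own pace and stop on an object; the grip force is fixed at half the most. Time passes only in rows, so rows that do not move let the fingers close. It gives the time, the measured TCP pose, the force, the opening and the grip force at its end, in the units of the state.
- read_state(): the state, without advancing time (a new reading comes with each control period).
- eyes.camera(name): name is "scene" or "top"; returns the picture (400x640x3 uint8, blue, green, red); there is no depth.
- eyes.get_calibration(name): a dict with "fovy" (degrees; the focal length in pixels is half the picture's height over the tangent of half this angle, whatever the lens; pixels are square), "cx", "cy" (the principal point, pixels), "R" (3x3) and "t" (3): a world point X has camera coordinates R X + t. Camera axes: x right, y down, z forward; pixel columns grow to the right and rows downward; lengths in m; the calibration is good to about 2 mm. A picture is of the moment at which its call begins. get_calibration takes no time and is no camera call.
- order.finish_job(): hands the job in; it is judged then, once.
The state is a dict: "clock": time; "joints": joint angles; "qd": joint speeds; "effort": joint torques, N m; "ee_pos": TCP position; "ee_rot": TCP orientation; "contact_force": force on the tool from outside, world axes, zero at the start; "torque": the same for the moment, N m; "opening": opening from 0.0 (shut) to 1.0 (fully open); "finger_force": force on a finger pad.
Only numpy, scipy, OpenCV 4.12 (cv2) and the standard library are available. Lean on these libraries where they do the work, as an engineer would, in place of code of your own. Each camera call takes 0.05 s, during which the arm holds its last target. There are 200 camera calls.

### The job

The small circuit board has to be baked dry before it is soldered. Pull the bench oven's front door down until it is all the way open (its tray comes out with it), lay the smaller of the two boards flat on its feet inside the tray, then push the door back up until it is fully shut with the board still lying on the tray inside. Move the door smoothly, never letting it drop or slam, and leave the larger board and the loose tools and parts on the bench where they are.

Things in the scene. Friction and masses are not known exactly. Their poses are not given: they have to be found in the camera images.
- oven_door (a joint): Drop-down glass door of the steel bench oven, hinged along its lower edge; 226 mm wide, 175 high, 14 thick, 0.5 kg. 0 = shut (upright), 1.45 rad = fully open (nearly level, at its stop); grows as its top comes down towards the robot. Counterbalanced with a stiff hinge: it stays about where it is left and takes 1 to 4 N at the handle to move. Nothing latches it.
- door_handle (a point): Middle of the door's round handle bar (12 mm thick, 190 long, parallel to the hinge, brackets 86 mm either side). Measured in the door: 211 mm from the hinge axis along the door, 31 mm outside it, so it stands 36 mm beyond the door's top edge. Shut: 266 mm high, 39 mm out from the oven's face. Fully open: 50 mm high. Own y runs along the bar; x from the door's outside to its inside.
- door_hinge (a point): Middle of the door's hinge axis, 55 mm high, fixed on the oven (body 170 mm deep, 310 wide, 250 high, two dials right of the door). Axes of the oven: x from front to back, y along the hinge (left as seen by the robot), z up. The oven's front face lies at x = +8 mm here.
- tray_place (a point): Spot for a board on the tray's floor, mid-width, 52 mm behind its front edge; x to the oven's back, y left, z up. Inside its 7 mm rim the floor reaches -49 to +100 mm in x, +-90 in y from here, 144 mm above the bench. Links tie the tray to the door: shut, it is inside the oven; door fully open, it has come 121 mm out and this point is 66 mm in front of the oven's face.
- small_board_center (a point): Centre of the smaller green circuit board, the one to dry: 42 mm (own x) by 60 mm (y), a 2 mm plate on four brass feet 10 mm high, with parts up to 11 mm above the plate; 60 g. The point is half-way through the plate, 11 mm above what the feet stand on; z is up. Grasp it by its long edges, across the 42 mm width.
- large_board_center (a point): Centre of the larger green circuit board, a bystander: 52 mm (x) by 78 mm (y), a 2 mm plate on four brass feet 10 mm high, parts on top. The point lies 11 mm above the bench.
- green_driver: green screwdriver, 110 mm long, 11 mm thick, lying on the bench; a bystander
- brush: antistatic brush, black, 163 mm long, lying on the bench; a bystander
- cutters: flush cutters, 115 x 64 x 11 mm, lying on the bench; a bystander
- plug_relay: clear plug-in relay, 22 x 29 x 41 mm, standing on the bench; a bystander
- plug_connector: round grey connector, 44 x 20 x 20 mm, lying on the bench; a bystander
Things that resemble listed ones, but are neither listed nor needed, are in the scene too. What is shaped like the brush but yellow is not meant.

How it is judged:
On the way, in this order (a step that is already met when the one before it is completed fails the run):
1. the door has been pulled all the way down (value of joint oven_door above 1.38 rad), for 0.2 s.
2. the small board lies flat inside the tray, released, with the door open (x of small_board_center in the frame of tray_place between -0.045 and 0.095 m and y of small_board_center in the frame of tray_place between -0.085 and 0.085 m and z of small_board_center in the frame of tray_place between 0.008 and 0.014 m and angle between small_board_center's own z axis and vertical below 0.08 rad and value of joint oven_door above 1.2 rad and contact force between small_board and the fingers below 0.05 N), for 0.2 s.
At the end, for the whole second after the job is handed in: The door is fully shut (within 0.04 rad, 8 mm at the handle) and the small board rests flat on its feet inside the tray's rim, in the oven, right side up (value of joint oven_door below 0.04 rad and x of small_board_center in the frame of tray_place between -0.045 and 0.095 m and y of small_board_center in the frame of tray_place between -0.085 and 0.085 m and z of small_board_center in the frame of tray_place between 0.008 and 0.014 m and angle between small_board_center's own z axis and vertical below 0.08 rad and linear speed of small_board below 0.02 m/s); the robot touches nothing.
It fails at once if the door drops or is slammed (faster than 3 rad/s) (velocity of joint oven_door above 3 rad/s or velocity of joint oven_door below -3 rad/s).
It fails at once if the larger board is moved by more than 20 mm (distance of large_board_center from where it was at the start of the episode above 0.02 m).
It fails at once if a loose bystander is moved by more than 30 mm (distance of any of green_driver, brush, cutters, plug_relay, plug_connector from where it was at the start of the episode above 0.03 m).
It also fails if it takes over 72 s, if anything falls off the work surface, if the arm or the gripper's body presses on something with over 40 N, if the wrist force passes 120 N, or if a joint passes its speed limit or range.

## Working session

There is one attempt and no reset: what is moved stays moved. The work goes in short steps, Python scripts to look and compute and a shell command to move; the robot and the scene stay as the last step left them, time stands still between calls to the robot, and variables do not carry over. Pictures are saved under pics/ and viewed, at most 10 in all, crops included, and the job is handed in when it is done.

```bash
ls; mkdir -p pics
python3 - <<'E'
from plant import read_state, eyes, order, arm
import cv2,numpy as np
print(read_state())
for n in("scene","top"):
    cv2.imwrite(f"pics/{n}0.png",eyes.camera(n)); print(n,eyes.get_calibration(n))
E
```

```text
pics
{'clock': 0.0, 'joints': array([-1.43680055e+00,  2.59307825e-01,  1.53606608e+00, -3.79092830e-06,
        1.34802086e+00, -2.02820294e-01]), 'qd': array([-0.00093274, -0.00025582, -0.00013525, -0.00113474,  0.00023546,
        0.00021378]), 'effort': array([ 3.55392394e-04, -4.37306178e+01, -2.83997601e+01,  7.20415078e-02,
        4.15592256e-02, -1.55052876e-04]), 'ee_pos': array([ 0.18174702, -0.51886994,  0.40394318]), 'ee_rot': array([-9.00583660e-04,  9.85852379e-01,  1.67613466e-01,  2.91540167e-05]), 'contact_force': array([-0.20641649,  1.01894198,  0.15538603]), 'torque': array([0.00185737, 0.02503635, 0.03564539]), 'finger_force': 0.0, 'opening': 0.9999905290046324}
scene {'fovy': 43.25666356304658, 'cx': 325.3119205141421, 'cy': 197.76961399687823, 'R': array([[ 0.73771898, -0.67490764,  0.01644353],
       [-0.50987458, -0.57296065, -0.64167282],
       [ 0.44249139,  0.46499008, -0.76680219]]), 't': array([-0.40328765,  0.40517084,  1.26537085])}
top {'fovy': 53.006328107732344, 'cx': 323.1992124923865, 'cy': 197.97567948938902, 'R': array([[ 0.02398519, -0.99955504, -0.0177322 ],
       [-0.99506686, -0.02216204, -0.09669947],
       [ 0.09626346,  0.01996408, -0.99515566]]), 't': array([0.02347948, 0.57474261, 1.17140719])}
```

View pics/scene0.png

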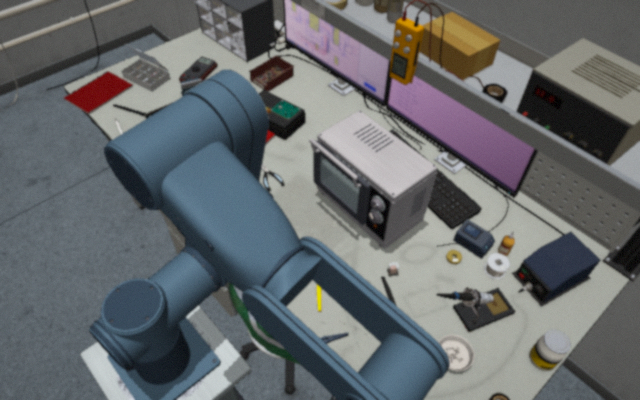

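View pics/top0.png

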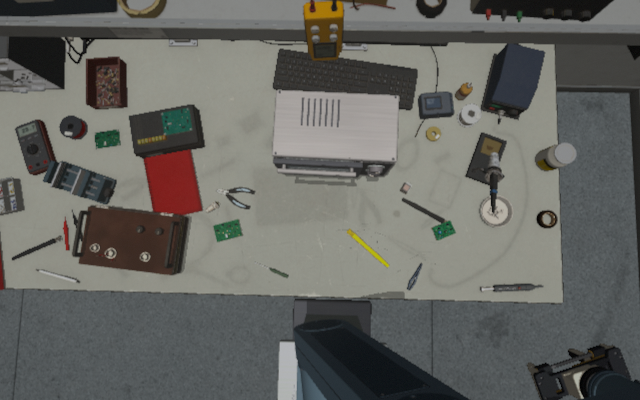

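The top view shows green boards at (228,230), (444,230), (108,139), and one on a black box at (176,122). The oven is at (336,130) with its handle bar near (325,180). Next I'll measure them.

```bash
cat > h.py <<'E'
from plant import read_state, eyes, order, arm
import cv2,numpy as np
from scipy.spatial.transform import Rotation as Ro
def cal(n):
    c=eyes.get_calibration(n);return 200/np.tan(np.radians(c['fovy']/2)),c
def ray(n,u,v,z):
    f,c=cal(n);d=c['R'].T@np.array([(u-c['cx'])/f,(v-c['cy'])/f,1]);o=-c['R'].T@c['t'];return o+d*(z-o[2])/d[2]
def proj(n,X):
    f,c=cal(n);p=c['R']@np.array(X)+c['t'];return np.array([c['cx']+f*p[0]/p[2],c['cy']+f*p[1]/p[2]])
def greens(img):
    hsv=cv2.cvtColor(img,cv2.COLOR_BGR2HSV)
    m=cv2.inRange(hsv,(50,90,40),(90,255,255)); m=cv2.morphologyEx(m,cv2.MORPH_CLOSE,np.ones((5,5)))
    return [c for c in cv2.findContours(m,0,1)[0] if cv2.contourArea(c)>60]
def board(c,z=.012):
    p=np.array([ray("top",*q,z)[:2] for q in c.reshape(-1,2).astype(float)])
    return cv2.minAreaRect(p.astype(np.float32)*1000)
E
python3 - <<'E'
from h import *
i=cv2.imread("pics/top0.png")
for c in greens(i): print(c.reshape(-1,2).mean(0),board(c))
a=cv2.resize(i[200:260,390:470],None,fx=5,fy=5,interpolation=2);b=cv2.resize(i[200:260,190:270],None,fx=5,fy=5,interpolation=2)
d=cv2.resize(i[80:200,260:420],None,fx=5,fy=5,interpolation=2)[:, :800]
e=cv2.resize(i[110:170,80:160],None,fx=5,fy=5,interpolation=2)
cv2.imwrite("pics/c1.png",np.vstack([np.hstack([b,a]),np.hstack([e,e*0])])); cv2.imwrite("pics/c2.png",d)
E
```

```text
[443.07142857 230.        ] ((488.007568359375, -324.0274963378906), (39.533329010009766, 57.00638961791992), 24.327922821044922)
[227.24       230.14666667] ((471.8260498046875, 324.61505126953125), (47.75755310058594, 75.79574584960938), 15.379321098327637)
[106.72463768 138.46376812] ((745.8679809570312, 713.5409545898438), (47.83292770385742, 74.44651794433594), 9.397562980651855)
[176.25274725 121.02197802] ((806.0726318359375, 499.7204895019531), (72.9507064819336, 88.5317611694336), 12.661343574523926)
```

View pics/c1.png

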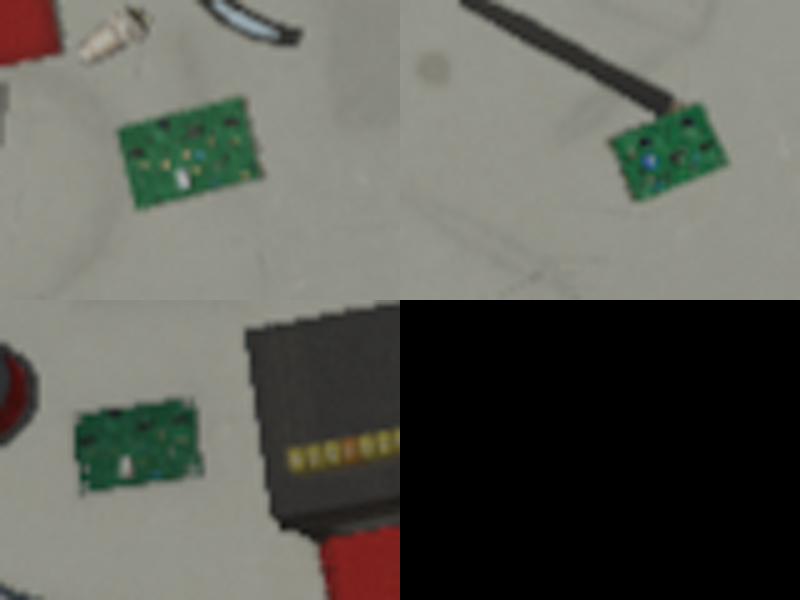

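View pics/c2.png

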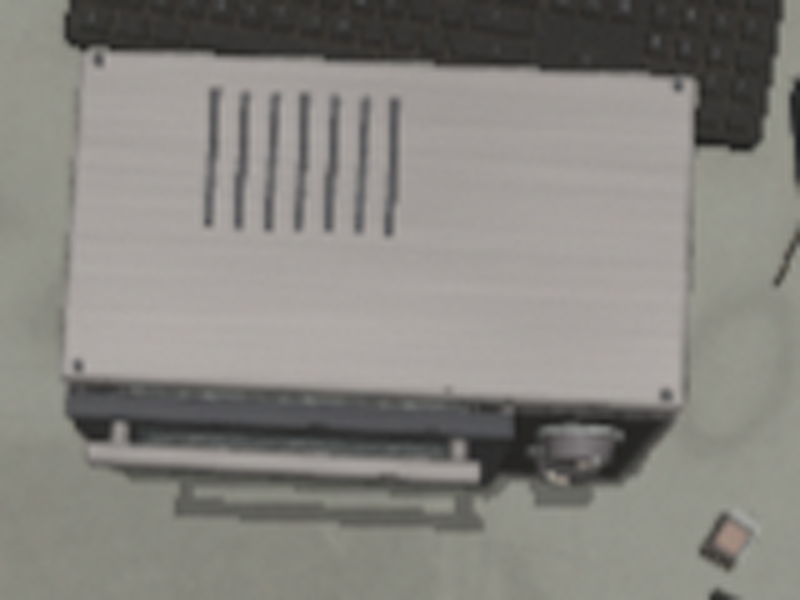

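The crops show three boards:
- (444,230): 40x57 mm measured, so this is the small one, with a blue part. The black brush's end nearly touches its far edge.
- (228,230): 48x76 mm, so this is the large one.
- (108,139) is a lookalike of the large board, and (176,122) sits on the black box.

I choose (444,230). The handle bar runs from (277.6,170.6) to (356,174.4). Next I'll find the oven pose.

Run:
```python
from h import *
P=lambda l,z:np.array([ray("top",260+x/5,80+y/5,z) for x,y in l])
h=P([(90,453),(480,471)],.266); print("handle",h,np.linalg.norm(h[0]-h[1]),h.mean(0))
c=P([(82,50),(692,75),(682,408),(65,378)],.25);print("top",c)
print("widths",[np.linalg.norm(c[i]-c[(i+1)%4]) for i in range(4)])
d=h[0]-h[1];print("yaw bar",np.degrees(np.arctan2(-d[0],d[1])))
d=c[3]-c[2];print("yaw front",np.degrees(np.arctan2(-d[0],d[1])))
d=c[0]-c[1];print("yaw back",np.degrees(np.arctan2(-d[0],d[1])))
m=h.mean(0);print("scene proj handle",proj("scene",h[0]),proj("scene",h[1]),proj("scene",c[3]),proj("scene",c[2]))
q=read_state()['ee_rot'];print(Ro.from_quat(q,scalar_first=True).as_matrix())
i=cv2.imread("pics/scene0.png");cv2.imwrite("pics/c3.png",cv2.resize(i[100:260,270:450],None,fx=4,fy=3.75,interpolation=2))
```

```text
handle [[ 0.61501235  0.1427487   0.266     ]
 [ 0.61021532 -0.0455012   0.266     ]] 0.18831100717737348 [0.61261383 0.04862375 0.266     ]
top [[ 0.82167363  0.15606986  0.25      ]
 [ 0.81411375 -0.14861649  0.25      ]
 [ 0.64601587 -0.14473085  0.25      ]
 [ 0.65475462  0.1585806   0.25      ]]
widths [np.float64(0.3047801225822593), np.float64(0.1681427814305837), np.float64(0.30343730976533895), np.float64(0.1669378874218718)]
yaw bar -1.4597089842897655
yaw front -1.650300698955088
yaw back -1.4213313864328472
scene proj handle [310.34090081 139.80085259] [356.86535468 178.29886254] [317.17637104 134.60946108] [393.65386152 197.10237986]
[[ 9.43817412e-01  3.30467314e-01 -2.16857452e-04]
 [ 3.30467232e-01 -9.43816141e-01  1.58123558e-03]
 [ 3.17873112e-04 -1.56406196e-03 -9.99998726e-01]]
```

View pics/c3.png

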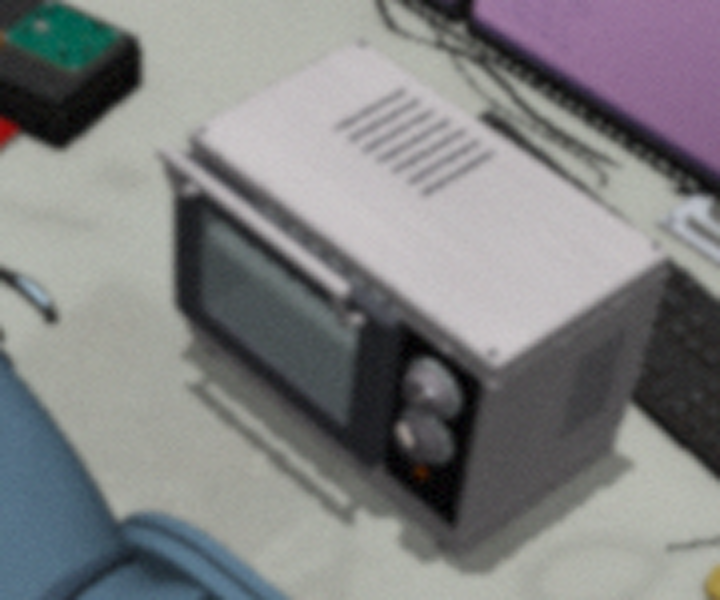

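```bash
cat >> h.py <<'E'
def rot(T,yawdeg):   # tool pointing down tilted T forward, tool y along direction yaw
    a=np.radians(yawdeg);T=np.radians(T);f=np.array([np.cos(a),np.sin(a),0]);k=np.array([0,0,1.])
    z=np.sin(T)*f-np.cos(T)*k;y=np.cos(T)*f+np.sin(T)*k
    return np.column_stack([np.cross(y,z),y,z])
def rel(pos,R1,turn_first=False):
    s=read_state();R0=Ro.from_quat(s['ee_rot'],scalar_first=True).as_matrix();d=np.array(pos)-s['ee_pos']
    w=Ro.from_matrix(R0.T@R1).as_rotvec(degrees=True)
    print("slide units",np.round((R1 if turn_first else R0).T@d/.02,2),"rot units",np.round(w/5,2))
E
python3 - <<'E'
from h import *
R=rot(20,-1.5);b=np.array([.613,.0486,.266])
print(R,b-.167*R[:,2]); rel(b-.237*R[:,2],R);
E
```

```text
[[ 0.02617695  0.93937061  0.34190294]
 [ 0.99965732 -0.02459829 -0.00895304]
 [ 0.          0.34202014 -0.93969262]] [0.55590221 0.05009516 0.42292867]
slide units [ 25.94 -21.1   -4.19] rot units [ -3.51   2.4  -13.7 ]
```

```bash
python3 -m creep '[{"hand":1,"slide":[0.5,-0.4,-0.15],"delta_rot":[0,0,0]},{"hand":1,"slide":[0.96,-0.78,-0.155],"delta_rot":[0,0,0]},{"hand":1,"slide":[0.96,-0.78,-0.155],"delta_rot":[0,0,0]},{"hand":1,"slide":[0.96,-0.78,-0.155],"delta_rot":[0,0,0]},{"hand":1,"slide":[0.96,-0.78,-0.155],"delta_rot":[0,0,0]},{"hand":1,"slide":[0.96,-0.78,-0.155],"delta_rot":[0,0,0]},{"hand":1,"slide":[0.96,-0.78,-0.155],"delta_rot":[0,0,0]},{"hand":1,"slide":[0.96,-0.78,-0.155],"delta_rot":[0,0,0]},{"hand":1,"slide":[0.96,-0.78,-0.155],"delta_rot":[0,0,0]},{"hand":1,"slide":[0.96,-0.78,-0.155],"delta_rot":[0,0,0]},{"hand":1,"slide":[0.96,-0.78,-0.155],"delta_rot":[0,0,0]},{"hand":1,"slide":[0.96,-0.78,-0.155],"delta_rot":[0,0,0]}]'
python3 -m creep '[{"hand":1,"slide":[0.96,-0.78,-0.155],"delta_rot":[0,0,0]},{"hand":1,"slide":[0.96,-0.78,-0.155],"delta_rot":[0,0,0]},{"hand":1,"slide":[0.96,-0.78,-0.155],"delta_rot":[0,0,0]},{"hand":1,"slide":[0.96,-0.78,-0.155],"delta_rot":[0,0,0]},{"hand":1,"slide":[0.96,-0.78,-0.155],"delta_rot":[0,0,0]},{"hand":1,"slide":[0.96,-0.78,-0.155],"delta_rot":[0,0,0]},{"hand":1,"slide":[0.96,-0.78,-0.155],"delta_rot":[0,0,0]},{"hand":1,"slide":[0.96,-0.78,-0.155],"delta_rot":[0,0,0]},{"hand":1,"slide":[0.96,-0.78,-0.155],"delta_rot":[0,0,0]},{"hand":1,"slide":[0.96,-0.78,-0.155],"delta_rot":[0,0,0]},{"hand":1,"slide":[0.96,-0.78,-0.155],"delta_rot":[0,0,0]},{"hand":1,"slide":[0.96,-0.78,-0.155],"delta_rot":[0,0,0]}]'
python3 -m creep '[{"hand":1,"slide":[0.96,-0.78,-0.155],"delta_rot":[0,0,0]},{"hand":1,"slide":[0.96,-0.78,-0.155],"delta_rot":[0,0,0]},{"hand":1,"slide":[0.96,-0.78,-0.155],"delta_rot":[0,0,0]},{"hand":1,"slide":[0.46,-0.38,0],"delta_rot":[0,0,0]},{"hand":1,"slide":[0,0,0],"delta_rot":[-0.25,0.171,-0.979]},{"hand":1,"slide":[0,0,0],"delta_rot":[-0.25,0.171,-0.979]},{"hand":1,"slide":[0,0,0],"delta_rot":[-0.25,0.171,-0.979]},{"hand":1,"slide":[0,0,0],"delta_rot":[-0.25,0.171,-0.979]},{"hand":1,"slide":[0,0,0],"delta_rot":[-0.25,0.171,-0.979]},{"hand":1,"slide":[0,0,0],"delta_rot":[-0.25,0.171,-0.979]},{"hand":1,"slide":[0,0,0],"delta_rot":[-0.25,0.171,-0.979]},{"hand":1,"slide":[0,0,0],"delta_rot":[-0.25,0.171,-0.979]}]'
python3 -m creep '[{"hand":1,"slide":[0,0,0],"delta_rot":[-0.25,0.171,-0.979]},{"hand":1,"slide":[0,0,0],"delta_rot":[-0.25,0.171,-0.979]},{"hand":1,"slide":[0,0,0],"delta_rot":[-0.25,0.171,-0.979]},{"hand":1,"slide":[0,0,0],"delta_rot":[-0.25,0.171,-0.979]},{"hand":1,"slide":[0,0,0],"delta_rot":[-0.25,0.171,-0.979]},{"hand":1,"slide":[0,0,0],"delta_rot":[-0.25,0.171,-0.979]},{"hand":1,"slide":[0,0,0],"delta_rot":[0,0,0]},{"hand":1,"slide":[0,0,0],"delta_rot":[0,0,0]}]'
python3 - <<'E'
from h import *
R=rot(20,-1.5);b=np.array([.613,.0486,.266])
rel(b-.167*R[:,2],R); print(read_state()['joints'])
E
```

```text
clock: 1.1
ee_pos: [0.3315, -0.2744, 0.4421]
ee_rot: [-0.0, 0.986, 0.168, 0.0]
contact_force: [-0.5, 0.5, 0.5]
opening: 0.997
finger_force: 0.0
clock: 2.1
ee_pos: [0.4866, -0.0217, 0.4792]
ee_rot: [-0.0, 0.986, 0.168, -0.0]
contact_force: [-0.5, -0.3, 0.2]
opening: 0.999
finger_force: 0.0
clock: 3.1
ee_pos: [0.5311, 0.0498, 0.4881]
ee_rot: [0.075, 0.866, 0.489, 0.072]
contact_force: [-0.4, 0.6, 0.4]
opening: 0.996
finger_force: 0.0
clock: 3.77
ee_pos: [0.5312, 0.0497, 0.4882]
ee_rot: [0.124, 0.706, 0.687, 0.12]
contact_force: [0.2, 1.1, 0.2]
opening: 1.002
finger_force: 0.0
slide units [0.06 0.05 3.49] rot units [-0.02  0.02 -0.02]
[-0.12730922  0.07531065  1.58106234  0.03595326  1.14002783 -0.10866821]
```

```bash
python3 -m creep '[{"hand":1,"slide":[0,0,0.5],"delta_rot":[0,0,0]},{"hand":1,"slide":[0,0,0.5],"delta_rot":[0,0,0]},{"hand":1,"slide":[0,0,0.5],"delta_rot":[0,0,0]},{"hand":1,"slide":[0,0,0.5],"delta_rot":[0,0,0]},{"hand":1,"slide":[0,0,0.5],"delta_rot":[0,0,0]},{"hand":1,"slide":[0,0,0.5],"delta_rot":[0,0,0]},{"hand":1,"slide":[0,0,0.5],"delta_rot":[0,0,0]},{"hand":1,"slide":[0,0,0],"delta_rot":[0,0,0]},{"hand":-1,"slide":[0,0,0],"delta_rot":[0,0,0]},{"hand":-1,"slide":[0,0,0],"delta_rot":[0,0,0]},{"hand":-1,"slide":[0,0,0],"delta_rot":[0,0,0]},{"hand":-1,"slide":[0,0,0],"delta_rot":[0,0,0]}]'
python3 -m creep '[{"hand":-1,"slide":[0,0,0],"delta_rot":[0,0,0]},{"hand":-1,"slide":[0,0,0],"delta_rot":[0,0,0]},{"hand":-1,"slide":[0,0,0],"delta_rot":[0,0,0]},{"hand":-1,"slide":[0,0,0],"delta_rot":[0,0,0]}]'
python3 - <<'E'
from h import *
R=rot(20,-1.5);x=np.array([np.cos(np.radians(1.5)),-np.sin(np.radians(1.5)),0]);k=np.array([0,0,1])
p=lambda t:-(.211*np.sin(t)+.031*np.cos(t))*x+(.211*np.cos(t)-.031*np.sin(t))*k
t=np.r_[0,.03,.08,.08+np.arange(1,23)*(1.37/22)]
P=np.array([p(a) for a in t]);d=np.diff(P,axis=0)@R/.02
print(t[-1]);print(np.round(d[:,1:],2).tolist(), d.sum(0))
E
```

```text
clock: 4.77
ee_pos: [0.5558, 0.0491, 0.4233]
ee_rot: [0.125, 0.705, 0.688, 0.121]
contact_force: [-0.6, 0.2, 0.4]
opening: 0.764
finger_force: 0.0
clock: 5.1
ee_pos: [0.5557, 0.0491, 0.4227]
ee_rot: [0.125, 0.705, 0.688, 0.12]
contact_force: [0.2, -0.4, 0.2]
opening: 0.479
finger_force: 0.0
1.4500000000000002
[[-0.31, -0.06], [-0.53, -0.08], [-0.66, -0.06], [-0.66, -0.02], [-0.66, 0.02], [-0.66, 0.06], [-0.66, 0.1], [-0.65, 0.14], [-0.64, 0.18], [-0.63, 0.22], [-0.61, 0.26], [-0.59, 0.3], [-0.57, 0.34], [-0.55, 0.37], [-0.53, 0.4], [-0.5, 0.44], [-0.47, 0.47], [-0.44, 0.5], [-0.41, 0.52], [-0.38, 0.55], [-0.34, 0.57], [-0.31, 0.59], [-0.27, 0.61], [-0.23, 0.62]] [ 1.17900491e-17 -1.22602761e+01  7.04926206e+00]
```

```bash
python3 -m creep '[{"hand":-1,"slide":[0,0,0],"delta_rot":[0,0,0]},{"hand":-1,"slide":[0,0,0],"delta_rot":[0,0,0]},{"hand":-1,"slide":[0,0,0],"delta_rot":[0,0,0]},{"hand":-1,"slide":[0,0,0],"delta_rot":[0,0,0]},{"hand":-1,"slide":[0,0,0],"delta_rot":[0,0,0]},{"hand":-1,"slide":[0,0,0],"delta_rot":[0,0,0]},{"hand":-1,"slide":[0,0,0],"delta_rot":[0,0,0]}]'
```

```text
clock: 5.68
ee_pos: [0.5559, 0.049, 0.4227]
ee_rot: [0.125, 0.705, 0.688, 0.121]
contact_force: [0.9, 0.1, -0.1]
opening: 0.118
finger_force: 30.0
```

```bash
python3 -m creep '[{"hand":-1,"slide":[0,-0.31,-0.06],"delta_rot":[0,0,0]},{"hand":-1,"slide":[0,-0.53,-0.08],"delta_rot":[0,0,0]},{"hand":-1,"slide":[0,-0.66,-0.06],"delta_rot":[0,0,0]},{"hand":-1,"slide":[0,-0.66,-0.02],"delta_rot":[0,0,0]},{"hand":-1,"slide":[0,-0.66,0.02],"delta_rot":[0,0,0]}]'
python3 - <<'E'
from h import *
i=eyes.camera("scene");cv2.imwrite("pics/s1.png",cv2.resize(i[80:280,250:470],None,fx=3,fy=3,interpolation=2))
E
```

```text
clock: 6.1
ee_pos: [0.501, 0.0506, 0.4078]
ee_rot: [0.125, 0.705, 0.687, 0.122]
contact_force: [2.2, 1.6, 2.3]
opening: 0.121
finger_force: 30.0
```

View pics/s1.png

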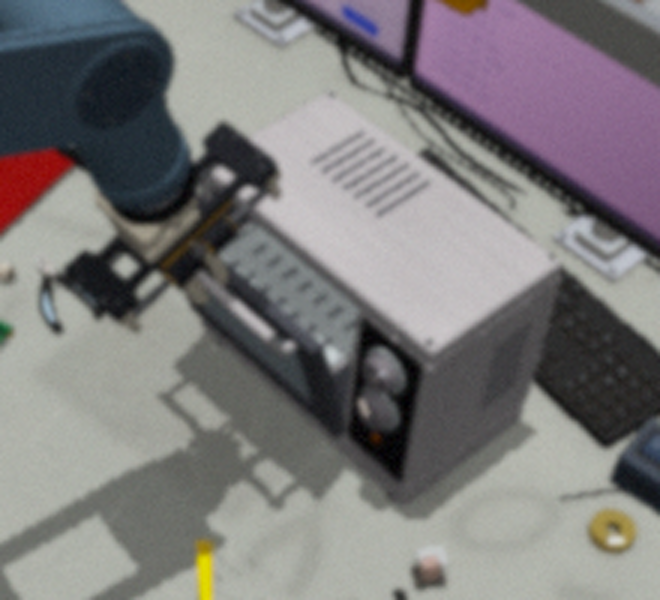

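The door is swinging with the handle, under about 3 N. I'll continue the arc.

```bash
python3 -m creep '[{"hand":-1,"slide":[0,-0.66,0.06],"delta_rot":[0,0,0]},{"hand":-1,"slide":[0,-0.66,0.1],"delta_rot":[0,0,0]},{"hand":-1,"slide":[0,-0.65,0.14],"delta_rot":[0,0,0]},{"hand":-1,"slide":[0,-0.64,0.18],"delta_rot":[0,0,0]},{"hand":-1,"slide":[0,-0.63,0.22],"delta_rot":[0,0,0]},{"hand":-1,"slide":[0,-0.61,0.26],"delta_rot":[0,0,0]},{"hand":-1,"slide":[0,-0.59,0.3],"delta_rot":[0,0,0]},{"hand":-1,"slide":[0,-0.57,0.34],"delta_rot":[0,0,0]},{"hand":-1,"slide":[0,-0.55,0.37],"delta_rot":[0,0,0]},{"hand":-1,"slide":[0,-0.53,0.4],"delta_rot":[0,0,0]},{"hand":-1,"slide":[0,-0.5,0.44],"delta_rot":[0,0,0]}]'
python3 -m creep '[{"hand":-1,"slide":[0,-0.47,0.47],"delta_rot":[0,0,0]},{"hand":-1,"slide":[0,-0.44,0.5],"delta_rot":[0,0,0]},{"hand":-1,"slide":[0,-0.41,0.52],"delta_rot":[0,0,0]},{"hand":-1,"slide":[0,-0.38,0.55],"delta_rot":[0,0,0]},{"hand":-1,"slide":[0,-0.34,0.57],"delta_rot":[0,0,0]},{"hand":-1,"slide":[0,-0.31,0.59],"delta_rot":[0,0,0]},{"hand":-1,"slide":[0,-0.27,0.61],"delta_rot":[0,0,0]},{"hand":-1,"slide":[0,-0.15,0.4],"delta_rot":[0,0,0]},{"hand":-1,"slide":[0,-0.08,0.22],"delta_rot":[0,0,0]},{"hand":-1,"slide":[0,0,0],"delta_rot":[0,0,0]},{"hand":-1,"slide":[0,0,0],"delta_rot":[0,0,0]},{"hand":-1,"slide":[0,0,0],"delta_rot":[0,0,0]}]'
python3 - <<'E'
from h import *
s=read_state();R=Ro.from_quat(s['ee_rot'],scalar_first=True).as_matrix();print(s['ee_pos']+.167*R[:,2])
E
```

```text
clock: 7.07
ee_pos: [0.3963, 0.0535, 0.3094]
ee_rot: [0.125, 0.705, 0.687, 0.122]
contact_force: [4.7, 6.5, -0.6]
opening: 0.118
finger_force: 30.0
clock: 8.07
ee_pos: [0.3739, 0.0536, 0.2071]
ee_rot: [0.125, 0.705, 0.688, 0.121]
contact_force: [1.3, 6.3, 2.7]
opening: 0.115
finger_force: 30.0
[0.43117239 0.05195652 0.05027617]
```

```bash
python3 -m creep '[{"hand":0,"slide":[0,0,0],"delta_rot":[0,0,0]},{"hand":0,"slide":[0,0,0],"delta_rot":[0,0,0]},{"hand":0,"slide":[0,0,0],"delta_rot":[0,0,0]},{"hand":0,"slide":[0,0,0],"delta_rot":[0,0,0]},{"hand":0,"slide":[0,0,0],"delta_rot":[0,0,0]},{"hand":0,"slide":[0,0,-0.3],"delta_rot":[0,0,0]},{"hand":0,"slide":[0,0,-0.8],"delta_rot":[0,0,0]},{"hand":0,"slide":[0,0,-1],"delta_rot":[0,0,0]},{"hand":1,"slide":[0,0,-1],"delta_rot":[0,0,0]},{"hand":1,"slide":[0,0,-1],"delta_rot":[0,0,0]},{"hand":1,"slide":[0,0,-1],"delta_rot":[0,0,0]},{"hand":1,"slide":[0,0,-1],"delta_rot":[0,0,0]}]'
python3 - <<'E'
from h import *
i=eyes.camera("top");cv2.imwrite("pics/t2.png",i)
for c in greens(i)[:4]: print(c.reshape(-1,2).mean(0),board(c))
rel([.488,-.324,.32],rot(0,-65.7))
a=cv2.resize(i[150:290,240:480],None,fx=3.3,fy=3.3,interpolation=2);cv2.imwrite("pics/c4.png",a)
E
```

```text
clock: 9.07
ee_pos: [0.3308, 0.0546, 0.3224]
ee_rot: [0.125, 0.705, 0.688, 0.12]
contact_force: [0.3, -0.4, -1.1]
opening: 0.735
finger_force: 0.0
[443.27272727 230.03636364] ((488.007568359375, -324.0274963378906), (39.533329010009766, 57.00638961791992), 24.327922821044922)
[227.24       230.14666667] ((471.8260498046875, 324.61505126953125), (47.75755310058594, 75.79574584960938), 15.379321098327637)
[106.9        138.52857143] ((745.8679809570312, 713.5409545898438), (47.83292770385742, 74.44651794433594), 9.397562980651855)
[176.24175824 121.01098901] ((806.0726318359375, 499.7204895019531), (72.9507064819336, 88.5317611694336), 12.661343574523926)
slide units [-18.73   7.7    3.16] rot units [ 3.63 -2.24 12.72]
```

View pics/c4.png

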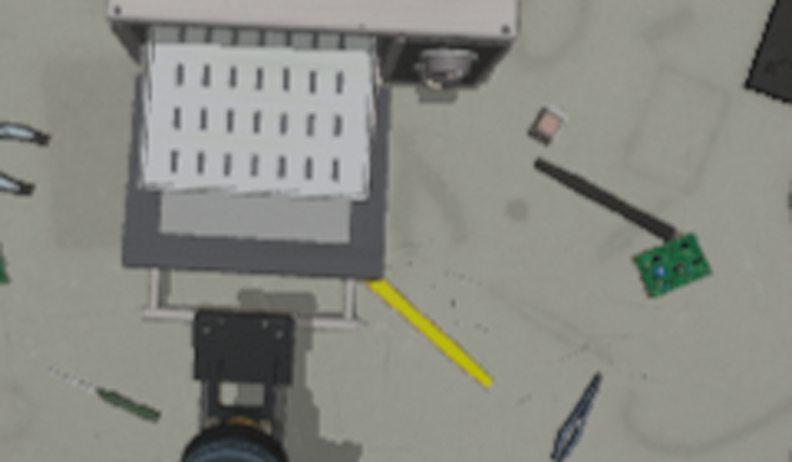

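The door is fully open and the tray (white, slotted) is out at crop (255,120). The small board is unchanged at crop (672,265), with the brush end at its far edge. I'll take the board by its short edges, which keeps the fingers clear of the brush.

```bash
python3 -m creep '[{"hand":1,"slide":[-0.47,0.19,0.08],"delta_rot":[0,0,0]},{"hand":1,"slide":[-0.937,0.385,0.158],"delta_rot":[0,0,0]},{"hand":1,"slide":[-0.937,0.385,0.158],"delta_rot":[0,0,0]},{"hand":1,"slide":[-0.937,0.385,0.158],"delta_rot":[0,0,0]},{"hand":1,"slide":[-0.937,0.385,0.158],"delta_rot":[0,0,0]},{"hand":1,"slide":[-0.937,0.385,0.158],"delta_rot":[0,0,0]},{"hand":1,"slide":[-0.937,0.385,0.158],"delta_rot":[0,0,0]},{"hand":1,"slide":[-0.937,0.385,0.158],"delta_rot":[0,0,0]},{"hand":1,"slide":[-0.937,0.385,0.158],"delta_rot":[0,0,0]},{"hand":1,"slide":[-0.937,0.385,0.158],"delta_rot":[0,0,0]},{"hand":1,"slide":[-0.937,0.385,0.158],"delta_rot":[0,0,0]},{"hand":1,"slide":[-0.937,0.385,0.158],"delta_rot":[0,0,0]}]'
python3 -m creep '[{"hand":1,"slide":[-0.937,0.385,0.158],"delta_rot":[0,0,0]},{"hand":1,"slide":[-0.937,0.385,0.158],"delta_rot":[0,0,0]},{"hand":1,"slide":[-0.937,0.385,0.158],"delta_rot":[0,0,0]},{"hand":1,"slide":[-0.937,0.385,0.158],"delta_rot":[0,0,0]},{"hand":1,"slide":[-0.937,0.385,0.158],"delta_rot":[0,0,0]},{"hand":1,"slide":[-0.937,0.385,0.158],"delta_rot":[0,0,0]},{"hand":1,"slide":[-0.937,0.385,0.158],"delta_rot":[0,0,0]},{"hand":1,"slide":[-0.937,0.385,0.158],"delta_rot":[0,0,0]},{"hand":1,"slide":[-0.47,0.19,0.08],"delta_rot":[0,0,0]},{"hand":1,"slide":[0,0,0],"delta_rot":[0.279,-0.172,0.978]},{"hand":1,"slide":[0,0,0],"delta_rot":[0.279,-0.172,0.978]},{"hand":1,"slide":[0,0,0],"delta_rot":[0.279,-0.172,0.978]}]'
python3 -m creep '[{"hand":1,"slide":[0,0,0],"delta_rot":[0.279,-0.172,0.978]},{"hand":1,"slide":[0,0,0],"delta_rot":[0.279,-0.172,0.978]},{"hand":1,"slide":[0,0,0],"delta_rot":[0.279,-0.172,0.978]},{"hand":1,"slide":[0,0,0],"delta_rot":[0.279,-0.172,0.978]},{"hand":1,"slide":[0,0,0],"delta_rot":[0.279,-0.172,0.978]},{"hand":1,"slide":[0,0,0],"delta_rot":[0.279,-0.172,0.978]},{"hand":1,"slide":[0,0,0],"delta_rot":[0.279,-0.172,0.978]},{"hand":1,"slide":[0,0,0],"delta_rot":[0.279,-0.172,0.978]},{"hand":1,"slide":[0,0,0],"delta_rot":[0.279,-0.172,0.978]},{"hand":1,"slide":[0,0,0],"delta_rot":[0.279,-0.172,0.978]},{"hand":1,"slide":[0,0,0],"delta_rot":[0,0,0]}]'
python3 - <<'E'
from h import *
rel([.488,-.324,.189],rot(0,-65.7))
E
```

```text
clock: 10.12
ee_pos: [0.4218, -0.1643, 0.3173]
ee_rot: [0.124, 0.705, 0.687, 0.12]
contact_force: [0.5, 1.2, 0.9]
opening: 1.002
finger_force: 0.0
clock: 11.12
ee_pos: [0.488, -0.3243, 0.3143]
ee_rot: [0.097, 0.795, 0.591, 0.094]
contact_force: [-0.2, 0.1, 0.4]
opening: 0.999
finger_force: 0.0
clock: 12.03
ee_pos: [0.4884, -0.3241, 0.3145]
ee_rot: [-0.002, 0.978, 0.209, -0.003]
contact_force: [0.1, 0.4, 0.3]
opening: 0.999
finger_force: 0.0
slide units [0.02 0.02 6.27] rot units [-0.06  0.05 -0.03]
```

```bash
python3 -m creep '[{"hand":1,"slide":[0,0,0.5],"delta_rot":[-0.06,0.05,-0.03]},{"hand":1,"slide":[0,0,0.9],"delta_rot":[0,0,0]},{"hand":1,"slide":[0,0,0.9],"delta_rot":[0,0,0]},{"hand":1,"slide":[0,0,0.9],"delta_rot":[0,0,0]},{"hand":1,"slide":[0,0,0.9],"delta_rot":[0,0,0]},{"hand":1,"slide":[0,0,0.8],"delta_rot":[0,0,0]},{"hand":1,"slide":[0,0,0.6],"delta_rot":[0,0,0]},{"hand":1,"slide":[0,0,0.5],"delta_rot":[0,0,0]},{"hand":1,"slide":[0,0,0.25],"delta_rot":[0,0,0]},{"hand":1,"slide":[0,0,0],"delta_rot":[0,0,0]}]'
python3 -m creep '[{"hand":-1,"slide":[0,0,0],"delta_rot":[0,0,0]},{"hand":-1,"slide":[0,0,0],"delta_rot":[0,0,0]},{"hand":-1,"slide":[0,0,0],"delta_rot":[0,0,0]},{"hand":-1,"slide":[0,0,0],"delta_rot":[0,0,0]},{"hand":-1,"slide":[0,0,0],"delta_rot":[0,0,0]},{"hand":-1,"slide":[0,0,0],"delta_rot":[0,0,0]},{"hand":-1,"slide":[0,0,0],"delta_rot":[0,0,0]},{"hand":-1,"slide":[0,0,0],"delta_rot":[0,0,0]}]'
```

```text
clock: 12.87
ee_pos: [0.4883, -0.3243, 0.1889]
ee_rot: [0.0, 0.977, 0.212, 0.0]
contact_force: [-0.5, 0.1, 0.2]
opening: 1.001
finger_force: 0.0
clock: 13.53
ee_pos: [0.4886, -0.3247, 0.1903]
ee_rot: [0.001, 0.977, 0.212, 0.001]
contact_force: [0.4, 0.2, 2.5]
opening: 0.629
finger_force: 30.0
```

```bash
python3 -m creep '[{"hand":-1,"slide":[0,0,-0.2],"delta_rot":[0,0,0]},{"hand":-1,"slide":[0,0,-0.5],"delta_rot":[0,0,0]},{"hand":-1,"slide":[0,0,-0.9],"delta_rot":[0,0,0]},{"hand":-1,"slide":[0,0,-1],"delta_rot":[0,0,0]},{"hand":-1,"slide":[0,0,-1],"delta_rot":[0,0,0]},{"hand":-1,"slide":[0,0,-1],"delta_rot":[0,0,0]},{"hand":-1,"slide":[0,0,-1],"delta_rot":[0,0,0]},{"hand":-1,"slide":[0,0,-1],"delta_rot":[0,0,0]},{"hand":-1,"slide":[0,0,-1],"delta_rot":[0,0,0]},{"hand":-1,"slide":[0,0,-1],"delta_rot":[0,0,0]},{"hand":-1,"slide":[0,0,-1],"delta_rot":[0,0,0]},{"hand":-1,"slide":[0,0,-0.4],"delta_rot":[0,0,0]}]'
python3 - <<'E'
from h import *
for u,v in((140,190),(366,196),(372,60),(150,60)): print(ray("top",240+u/3.3,150+v/3.3,.151))
i=eyes.camera("top")
for c in greens(i):
  m=c.reshape(-1,2).mean(0)
  if m[0]>300: print(m,board(c,.19))
cv2.imwrite("pics/c5.png",cv2.resize(eyes.camera("scene")[180:360,270:450],None,fx=3,fy=3,interpolation=2))
rel([.581,.050,.39],rot(0,-91.5),True)
rel([.581,.050,.39],rot(0,-91.5))
E
```

```text
clock: 14.53
ee_pos: [0.4885, -0.3244, 0.3936]
ee_rot: [0.003, 0.977, 0.212, 0.002]
contact_force: [0.3, -1.5, -0.3]
opening: 0.629
finger_force: 30.0
[0.53386573 0.14299656 0.151     ]
[ 0.53315944 -0.04046634  0.151     ]
[ 0.64468342 -0.04343675  0.151     ]
[0.64087728 0.13839712 0.151     ]
slide units [  4.14 -18.83   0.1 ] rot units [ 0.06 -0.04  5.19]
slide units [ 11.97 -15.12   0.04] rot units [ 0.06 -0.04  5.19]
```

View pics/c5.png

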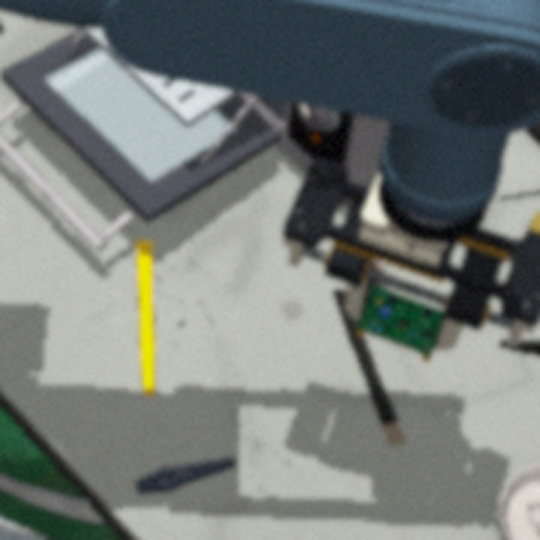

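The scene crop shows the board (crop 405,320) held level between the fingers, with the brush left in place on the bench.

```bash
python3 -m creep '[{"hand":-1,"slide":[0,0,0],"delta_rot":[0.01,-0.01,0.69]},{"hand":-1,"slide":[0,0,0],"delta_rot":[0.01,-0.01,0.9]},{"hand":-1,"slide":[0,0,0],"delta_rot":[0.01,-0.01,0.9]},{"hand":-1,"slide":[0,0,0],"delta_rot":[0.01,-0.01,0.9]},{"hand":-1,"slide":[0,0,0],"delta_rot":[0.01,0,0.9]},{"hand":-1,"slide":[0,0,0],"delta_rot":[0.01,0,0.9]},{"hand":-1,"slide":[0.07,-0.3,0],"delta_rot":[0,0,0]},{"hand":-1,"slide":[0.14,-0.64,0],"delta_rot":[0,0,0]},{"hand":-1,"slide":[0.207,-0.94,0],"delta_rot":[0,0,0]},{"hand":-1,"slide":[0.207,-0.94,0],"delta_rot":[0,0,0]},{"hand":-1,"slide":[0.207,-0.94,0],"delta_rot":[0,0,0]},{"hand":-1,"slide":[0.207,-0.94,0],"delta_rot":[0,0,0]}]'
python3 -m creep '[{"hand":-1,"slide":[0.207,-0.94,0],"delta_rot":[0,0,0]},{"hand":-1,"slide":[0.207,-0.94,0],"delta_rot":[0,0,0]},{"hand":-1,"slide":[0.207,-0.94,0],"delta_rot":[0,0,0]},{"hand":-1,"slide":[0.207,-0.94,0],"delta_rot":[0,0,0]},{"hand":-1,"slide":[0.207,-0.94,0],"delta_rot":[0,0,0]},{"hand":-1,"slide":[0.207,-0.94,0],"delta_rot":[0,0,0]},{"hand":-1,"slide":[0.207,-0.94,0],"delta_rot":[0,0,0]},{"hand":-1,"slide":[0.207,-0.94,0],"delta_rot":[0,0,0]},{"hand":-1,"slide":[0.207,-0.94,0],"delta_rot":[0,0,0]},{"hand":-1,"slide":[0.207,-0.94,0],"delta_rot":[0,0,0]},{"hand":-1,"slide":[0.207,-0.94,0],"delta_rot":[0,0,0]},{"hand":-1,"slide":[0.207,-0.94,0],"delta_rot":[0,0,0]}]'
python3 -m creep '[{"hand":-1,"slide":[0.207,-0.94,0],"delta_rot":[0,0,0]},{"hand":-1,"slide":[0.207,-0.94,0],"delta_rot":[0,0,0]},{"hand":-1,"slide":[0.14,-0.64,0],"delta_rot":[0,0,0]},{"hand":-1,"slide":[0.07,-0.3,0],"delta_rot":[0,0,0]},{"hand":-1,"slide":[0,0,0],"delta_rot":[0,0,0]},{"hand":-1,"slide":[0,0,0],"delta_rot":[0,0,0]}]'
python3 - <<'E'
from h import *
rel([.581,.050,.335],rot(0,-91.5))
E
```

```text
clock: 15.63
ee_pos: [0.5115, -0.2287, 0.3894]
ee_rot: [-0.002, 1.0, -0.012, -0.002]
contact_force: [0.7, 0.3, -0.6]
opening: 0.631
finger_force: 30.0
clock: 16.63
ee_pos: [0.5665, -0.0044, 0.3898]
ee_rot: [-0.002, 1.0, -0.011, -0.002]
contact_force: [0.4, 0.6, -0.5]
opening: 0.629
finger_force: 30.0
clock: 17.13
ee_pos: [0.5807, 0.0496, 0.3903]
ee_rot: [-0.001, 1.0, -0.012, -0.002]
contact_force: [-0.2, -0.3, -0.7]
opening: 0.629
finger_force: 30.0
slide units [ 0.02 -0.01  2.76] rot units [-0.02  0.04  0.02]
```

```bash
python3 -m creep '[{"hand":-1,"slide":[0,0,0.3],"delta_rot":[-0.02,0.04,0.02]},{"hand":-1,"slide":[0,0,0.5],"delta_rot":[0,0,0]},{"hand":-1,"slide":[0,0,0.5],"delta_rot":[0,0,0]},{"hand":-1,"slide":[0,0,0.5],"delta_rot":[0,0,0]},{"hand":-1,"slide":[0,0,0.3],"delta_rot":[0,0,0]},{"hand":-1,"slide":[0,0,0.2],"delta_rot":[0,0,0]},{"hand":-1,"slide":[0,0,0.15],"delta_rot":[0,0,0]},{"hand":-1,"slide":[0,0,0.15],"delta_rot":[0,0,0]},{"hand":-1,"slide":[0,0,0],"delta_rot":[0,0,0]}]'
python3 -m creep '[{"hand":-1,"slide":[0,0,0.1],"delta_rot":[0,0,0]},{"hand":-1,"slide":[0,0,0.05],"delta_rot":[0,0,0]},{"hand":-1,"slide":[0,0,0],"delta_rot":[0,0,0]}]'
```

```text
clock: 17.88
ee_pos: [0.5809, 0.0495, 0.3381]
ee_rot: [-0.0, 1.0, -0.014, -0.0]
contact_force: [-0.3, 1.1, -0.1]
opening: 0.63
finger_force: 30.0
clock: 18.13
ee_pos: [0.5809, 0.0496, 0.3356]
ee_rot: [-0.0, 1.0, -0.014, 0.0]
contact_force: [-0.1, 0.2, -0.9]
opening: 0.63
finger_force: 30.0
```

```bash
python3 -m creep '[{"hand":-1,"slide":[0,0,0.05],"delta_rot":[0,0,0]},{"hand":-1,"slide":[0,0,0],"delta_rot":[0,0,0]}]'
python3 -m creep '[{"hand":1,"slide":[0,0,0],"delta_rot":[0,0,0]},{"hand":1,"slide":[0,0,0],"delta_rot":[0,0,0]},{"hand":1,"slide":[0,0,0],"delta_rot":[0,0,0]},{"hand":1,"slide":[0,0,0],"delta_rot":[0,0,0]},{"hand":1,"slide":[0,0,0],"delta_rot":[0,0,0]},{"hand":1,"slide":[0,0,-0.3],"delta_rot":[0,0,0]},{"hand":1,"slide":[0,0,-0.7],"delta_rot":[0,0,0]},{"hand":1,"slide":[0,0,-0.9],"delta_rot":[0,0,0]},{"hand":1,"slide":[0,0,-0.9],"delta_rot":[0,0,0]},{"hand":1,"slide":[0,0,-0.9],"delta_rot":[0,0,0]},{"hand":1,"slide":[0,0,-0.8],"delta_rot":[0,0,0]},{"hand":1,"slide":[0,0,-0.3],"delta_rot":[0,0,0]}]'
python3 - <<'E'
from h import *
R=rot(20,-1.5);b=np.array([.4312,.052,.0503])
rel(b-.287*R[:,2],R)
E
```

```text
clock: 18.3
ee_pos: [0.5809, 0.0495, 0.3346]
ee_rot: [-0.0, 1.0, -0.014, 0.0]
contact_force: [0.0, 0.3, -0.7]
opening: 0.63
finger_force: 30.0
clock: 19.3
ee_pos: [0.5812, 0.0495, 0.4338]
ee_rot: [-0.0, 1.0, -0.014, 0.003]
contact_force: [-0.1, -1.0, -0.8]
opening: 1.003
finger_force: 0.0
slide units [-12.44   0.09   5.63] rot units [ -3.1    3.09 -17.82]
```

```bash
python3 -m creep '[{"hand":1,"slide":[-0.5,0,0],"delta_rot":[0,0,0]},{"hand":1,"slide":[-1,0,0],"delta_rot":[0,0,0]},{"hand":1,"slide":[-1,0,0],"delta_rot":[0,0,0]},{"hand":1,"slide":[-1,0,0],"delta_rot":[0,0,0]},{"hand":1,"slide":[-1,0,0],"delta_rot":[0,0,0]},{"hand":1,"slide":[-1,0,0],"delta_rot":[0,0,0]},{"hand":1,"slide":[-1,0,0],"delta_rot":[0,0,0]},{"hand":1,"slide":[-1,0,0],"delta_rot":[0,0,0]},{"hand":1,"slide":[-1,0,0],"delta_rot":[0,0,0]},{"hand":1,"slide":[-1,0,0],"delta_rot":[0,0,0]},{"hand":1,"slide":[-1,0,0],"delta_rot":[0,0,0]},{"hand":1,"slide":[-1,0,0],"delta_rot":[0,0,0]}]'
python3 -m creep '[{"hand":0,"slide":[-0.9,0,0],"delta_rot":[0,0,0]},{"hand":0,"slide":[0,0,0],"delta_rot":[-0.163,0.163,-0.938]},{"hand":0,"slide":[0,0,0],"delta_rot":[-0.163,0.163,-0.938]},{"hand":0,"slide":[0,0,0],"delta_rot":[-0.163,0.163,-0.938]},{"hand":0,"slide":[0,0,0],"delta_rot":[-0.163,0.163,-0.938]},{"hand":0,"slide":[0,0,0],"delta_rot":[-0.163,0.163,-0.938]},{"hand":0,"slide":[0,0,0],"delta_rot":[-0.163,0.163,-0.938]},{"hand":0,"slide":[0,0,0],"delta_rot":[-0.163,0.163,-0.938]},{"hand":0,"slide":[0,0,0],"delta_rot":[-0.163,0.163,-0.938]},{"hand":0,"slide":[0,0,0],"delta_rot":[-0.163,0.163,-0.938]},{"hand":0,"slide":[0,0,0],"delta_rot":[-0.163,0.163,-0.938]},{"hand":0,"slide":[0,0,0],"delta_rot":[-0.163,0.163,-0.938]}]'
python3 -m creep '[{"hand":0,"slide":[0,0,0],"delta_rot":[-0.163,0.163,-0.938]},{"hand":0,"slide":[0,0,0],"delta_rot":[-0.163,0.163,-0.938]},{"hand":0,"slide":[0,0,0],"delta_rot":[-0.163,0.163,-0.938]},{"hand":0,"slide":[0,0,0],"delta_rot":[-0.163,0.163,-0.938]},{"hand":0,"slide":[0,0,0],"delta_rot":[-0.163,0.163,-0.938]},{"hand":0,"slide":[0,0,0],"delta_rot":[-0.163,0.163,-0.938]},{"hand":0,"slide":[0,0,0],"delta_rot":[-0.163,0.163,-0.938]},{"hand":0,"slide":[0,0,0],"delta_rot":[-0.163,0.163,-0.938]},{"hand":0,"slide":[0,0,0],"delta_rot":[0,0,0]}]'
python3 - <<'E'
from h import *
R=rot(20,-1.5);b=np.array([.4312,.052,.0503])
rel(b-.167*R[:,2],R)
i=eyes.camera("top")
for c in greens(i):
  m=c.reshape(-1,2).mean(0)
  if 250<m[0]: print(m,board(c,.156))
cv2.imwrite("pics/c6.png",cv2.resize(i[140:260,250:410],None,fx=5,fy=5,interpolation=2))
E
```

```text
clock: 20.3
ee_pos: [0.3489, 0.0561, 0.4291]
ee_rot: [-0.001, 1.0, -0.014, -0.001]
contact_force: [-0.0, 0.1, 1.4]
opening: 1.003
finger_force: 0.0
clock: 21.3
ee_pos: [0.3319, 0.0565, 0.4291]
ee_rot: [0.076, 0.9, 0.424, 0.074]
contact_force: [-0.9, 0.0, 0.2]
opening: 0.499
finger_force: 0.0
clock: 22.05
ee_pos: [0.3318, 0.0565, 0.4291]
ee_rot: [0.122, 0.705, 0.688, 0.119]
contact_force: [-0.8, -0.7, -0.6]
opening: 0.5
finger_force: 0.0
slide units [-0.1  -1.74 11.16] rot units [-0.07 -0.01  0.02]
[317.59090909 191.06060606] ((580.1033935546875, 49.892860412597656), (37.7012939453125, 56.20277404785156), 1.2400999069213867)
```

View pics/c6.png

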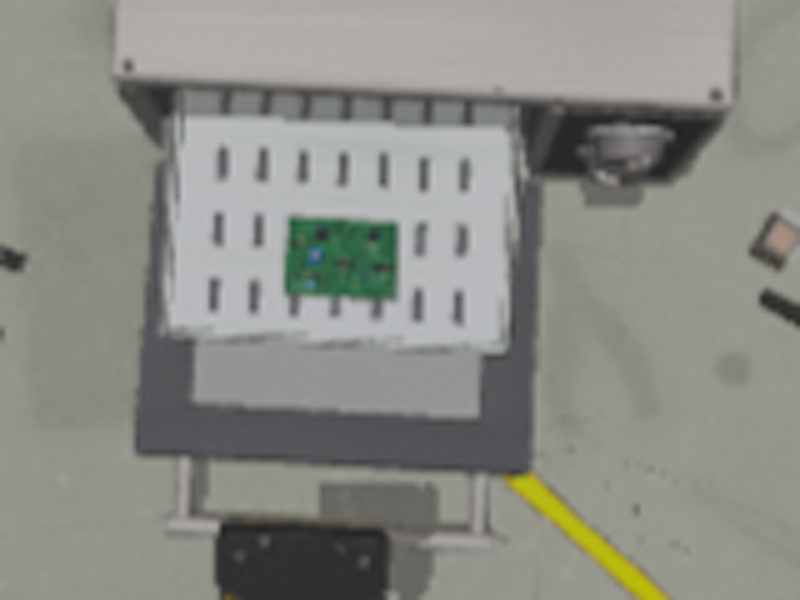

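The board lies flat in the tray at crop (342,258), which works out to (0.580, 0.050) as planned. Now I'll re-grip the handle.

```bash
python3 -m creep '[{"hand":-0.4,"slide":[-0.1,-0.87,0],"delta_rot":[-0.07,0,0]},{"hand":-0.4,"slide":[0,-0.87,0],"delta_rot":[0,0,0]},{"hand":-0.4,"slide":[0,0,0.8],"delta_rot":[0,0,0]},{"hand":-0.4,"slide":[0,0,1],"delta_rot":[0,0,0]},{"hand":-0.4,"slide":[0,0,1],"delta_rot":[0,0,0]},{"hand":-0.4,"slide":[0,0,1],"delta_rot":[0,0,0]},{"hand":-0.4,"slide":[0,0,1],"delta_rot":[0,0,0]},{"hand":-0.4,"slide":[0,0,0.7],"delta_rot":[0,0,0]},{"hand":-0.4,"slide":[0,0,0],"delta_rot":[0,0,0]}]'
python3 - <<'E'
from h import *
R=rot(20,-1.5);b=np.array([.4312,.052,.0503])
rel(b-.167*R[:,2],R)
E
```

```text
clock: 22.85
ee_pos: [0.337, 0.0545, 0.3125]
ee_rot: [0.122, 0.707, 0.686, 0.12]
contact_force: [-1.1, -0.1, -0.7]
opening: 0.298
finger_force: 0.0
slide units [-0.01 -0.03  5.58] rot units [-0.05 -0.01 -0.04]
```

```bash
python3 -m creep '[{"hand":-0.4,"slide":[0,-0.03,0.6],"delta_rot":[-0.05,0,-0.04]},{"hand":-0.4,"slide":[0,0,0.8],"delta_rot":[0,0,0]},{"hand":-0.4,"slide":[0,0,0.8],"delta_rot":[0,0,0]},{"hand":-0.4,"slide":[0,0,0.8],"delta_rot":[0,0,0]},{"hand":-0.4,"slide":[0,0,0.8],"delta_rot":[0,0,0]},{"hand":-0.4,"slide":[0,0,0.8],"delta_rot":[0,0,0]},{"hand":-0.4,"slide":[0,0,0.6],"delta_rot":[0,0,0]},{"hand":-0.4,"slide":[0,0,0.38],"delta_rot":[0,0,0]},{"hand":-0.4,"slide":[0,0,0],"delta_rot":[0,0,0]}]'
python3 -m creep '[{"hand":-1,"slide":[0,0,0],"delta_rot":[0,0,0]},{"hand":-1,"slide":[0,0,0],"delta_rot":[0,0,0]},{"hand":-1,"slide":[0,0,0],"delta_rot":[0,0,0]},{"hand":-1,"slide":[0,0,0],"delta_rot":[0,0,0]},{"hand":-1,"slide":[0,0,0],"delta_rot":[0,0,0]},{"hand":-1,"slide":[0,0,0],"delta_rot":[0,0,0]}]'
python3 - <<'E'
from h import *
s=read_state();R=Ro.from_quat(s['ee_rot'],scalar_first=True).as_matrix();print(s['ee_pos']+.167*R[:,2])
x=np.array([np.cos(np.radians(1.5)),-np.sin(np.radians(1.5)),0]);k=np.array([0,0,1])
p=lambda t:-(.211*np.sin(t)+.031*np.cos(t))*x+(.211*np.cos(t)-.031*np.sin(t))*k
u=np.r_[0,.01,.03,.06,np.linspace(.1,.9,22),.94,.97,.99,1];t=1.45*(1-u)
P=np.array([p(a) for a in t]);d=np.diff(P,axis=0)@R/.02
print(len(d));print(np.round(d,2).tolist(), d.sum(0))
E
```

```text
clock: 23.6
ee_pos: [0.3762, 0.0534, 0.2097]
ee_rot: [0.126, 0.704, 0.688, 0.123]
contact_force: [1.0, -0.1, 0.1]
opening: 0.3
finger_force: 0.0
clock: 24.1
ee_pos: [0.3737, 0.0536, 0.2099]
ee_rot: [0.124, 0.704, 0.688, 0.122]
contact_force: [-7.5, -5.3, 0.5]
opening: 0.12
finger_force: 30.0
[0.43093808 0.0522926  0.05298129]
29
[[-0.0, 0.05, -0.15], [-0.0, 0.11, -0.29], [-0.0, 0.18, -0.43], [-0.0, 0.26, -0.56], [-0.0, 0.28, -0.52], [-0.0, 0.31, -0.5], [-0.0, 0.34, -0.48], [-0.0, 0.36, -0.46], [-0.0, 0.39, -0.44], [-0.0, 0.41, -0.42], [-0.0, 0.43, -0.4], [-0.0, 0.46, -0.37], [-0.0, 0.48, -0.35], [-0.0, 0.49, -0.32], [-0.0, 0.51, -0.29], [-0.0, 0.53, -0.26], [-0.0, 0.54, -0.24], [-0.0, 0.55, -0.2], [-0.0, 0.56, -0.17], [-0.0, 0.57, -0.14], [-0.0, 0.58, -0.11], [-0.0, 0.58, -0.08], [-0.0, 0.59, -0.05], [-0.0, 0.59, -0.01], [-0.0, 0.59, 0.02], [-0.0, 0.62, 0.05], [-0.0, 0.46, 0.06], [-0.0, 0.3, 0.05], [-0.0, 0.15, 0.03]] [-0.03489591 12.26475737 -7.04137587]
```

```bash
python3 -m creep '[{"hand":-1,"slide":[0,0.05,-0.15],"delta_rot":[0,0,0]},{"hand":-1,"slide":[0,0.11,-0.29],"delta_rot":[0,0,0]},{"hand":-1,"slide":[0,0.18,-0.43],"delta_rot":[0,0,0]},{"hand":-1,"slide":[0,0.26,-0.56],"delta_rot":[0,0,0]},{"hand":-1,"slide":[0,0.28,-0.52],"delta_rot":[0,0,0]},{"hand":-1,"slide":[0,0.31,-0.5],"delta_rot":[0,0,0]},{"hand":-1,"slide":[0,0.34,-0.48],"delta_rot":[0,0,0]},{"hand":-1,"slide":[0,0.36,-0.46],"delta_rot":[0,0,0]},{"hand":-1,"slide":[0,0.39,-0.44],"delta_rot":[0,0,0]},{"hand":-1,"slide":[0,0.41,-0.42],"delta_rot":[0,0,0]}]'
python3 -m creep '[{"hand":-1,"slide":[0,0.43,-0.4],"delta_rot":[0,0,0]},{"hand":-1,"slide":[0,0.46,-0.37],"delta_rot":[0,0,0]},{"hand":-1,"slide":[0,0.48,-0.35],"delta_rot":[0,0,0]},{"hand":-1,"slide":[0,0.49,-0.32],"delta_rot":[0,0,0]},{"hand":-1,"slide":[0,0.51,-0.29],"delta_rot":[0,0,0]},{"hand":-1,"slide":[0,0.53,-0.26],"delta_rot":[0,0,0]},{"hand":-1,"slide":[0,0.54,-0.24],"delta_rot":[0,0,0]},{"hand":-1,"slide":[0,0.55,-0.2],"delta_rot":[0,0,0]},{"hand":-1,"slide":[0,0.56,-0.17],"delta_rot":[0,0,0]},{"hand":-1,"slide":[0,0.57,-0.14],"delta_rot":[0,0,0]}]'
python3 -m creep '[{"hand":-1,"slide":[0,0.58,-0.11],"delta_rot":[0,0,0]},{"hand":-1,"slide":[0,0.58,-0.08],"delta_rot":[0,0,0]},{"hand":-1,"slide":[0,0.59,-0.05],"delta_rot":[0,0,0]},{"hand":-1,"slide":[0,0.59,-0.01],"delta_rot":[0,0,0]},{"hand":-1,"slide":[0,0.59,0.02],"delta_rot":[0,0,0]},{"hand":-1,"slide":[0,0.62,0.05],"delta_rot":[0,0,0]},{"hand":-1,"slide":[0,0.46,0.06],"delta_rot":[0,0,0]},{"hand":-1,"slide":[0,0.3,0.05],"delta_rot":[0,0,0]},{"hand":-1,"slide":[0,0.15,0.03],"delta_rot":[0,0,0]},{"hand":-1,"slide":[0,0,0],"delta_rot":[0,0,0]},{"hand":-1,"slide":[0,0,0],"delta_rot":[0,0,0]}]'
python3 - <<'E'
from h import *
s=read_state();R=Ro.from_quat(s['ee_rot'],scalar_first=True).as_matrix();print(s['ee_pos']+.167*R[:,2])
E
```

```text
clock: 24.93
ee_pos: [0.3931, 0.0531, 0.3077]
ee_rot: [0.123, 0.704, 0.689, 0.119]
contact_force: [-15.0, -6.0, 3.2]
opening: 0.116
finger_force: 30.0
clock: 25.77
ee_pos: [0.4729, 0.051, 0.397]
ee_rot: [0.127, 0.704, 0.688, 0.122]
contact_force: [-1.7, -2.7, -1.5]
opening: 0.119
finger_force: 30.0
clock: 26.68
ee_pos: [0.5555, 0.0487, 0.4282]
ee_rot: [0.126, 0.704, 0.688, 0.121]
contact_force: [-11.5, -5.7, 7.9]
opening: 0.118
finger_force: 30.0
[0.61300552 0.0469593  0.27145082]
```

```bash
python3 -m creep '[{"hand":0.3,"slide":[0,0,0],"delta_rot":[0,0,0]},{"hand":0.3,"slide":[0,0,0],"delta_rot":[0,0,0]},{"hand":0.3,"slide":[0,0,0],"delta_rot":[0,0,0]},{"hand":0.3,"slide":[0,0,0],"delta_rot":[0,0,0]},{"hand":0.3,"slide":[0,0,0],"delta_rot":[0,0,0]},{"hand":0.3,"slide":[0,0,0],"delta_rot":[0,0,0]},{"hand":0.3,"slide":[0,0,-0.4],"delta_rot":[0,0,0]},{"hand":0.3,"slide":[0,0,-0.8],"delta_rot":[0,0,0]},{"hand":0.3,"slide":[0,0,-1],"delta_rot":[0,0,0]},{"hand":0.3,"slide":[0,0,-1],"delta_rot":[0,0,0]},{"hand":0.3,"slide":[0,0,-1],"delta_rot":[0,0,0]},{"hand":0.3,"slide":[0,0,-1],"delta_rot":[0,0,0]}]'
python3 -m creep '[{"hand":0.3,"slide":[0,-0.5,-0.6],"delta_rot":[0,0,0]},{"hand":0.3,"slide":[0,-1,-0.6],"delta_rot":[0,0,0]},{"hand":0.3,"slide":[0,-1,0],"delta_rot":[0,0,0]},{"hand":0.3,"slide":[0,-1,0],"delta_rot":[0,0,0]},{"hand":0.3,"slide":[0,-1,0],"delta_rot":[0,0,0]},{"hand":0.3,"slide":[0,-1,0],"delta_rot":[0,0,0]},{"hand":0.3,"slide":[0,-1,0],"delta_rot":[0,0,0]},{"hand":0.3,"slide":[0,-1,0],"delta_rot":[0,0,0]},{"hand":0.3,"slide":[0,-0.5,0],"delta_rot":[0,0,0]},{"hand":0.3,"slide":[0,0,0],"delta_rot":[0,0,0]}]'
python3 - <<'E'
from h import *
i=eyes.camera("top");j=cv2.imread("pics/top0.png")
a=cv2.resize(i[140:200,260:420],None,fx=5,fy=5,interpolation=2);b=cv2.resize(j[140:200,260:420],None,fx=5,fy=5,interpolation=2)
cv2.imwrite("pics/c7.png",np.vstack([a,b]))
for c in greens(i): print(c.reshape(-1,2).mean(0))
E
```

```text
clock: 27.68
ee_pos: [0.5206, 0.0503, 0.5266]
ee_rot: [0.127, 0.704, 0.688, 0.123]
contact_force: [0.3, -0.3, 0.1]
opening: 0.651
finger_force: 0.0
clock: 28.52
ee_pos: [0.3611, 0.0541, 0.4919]
ee_rot: [0.127, 0.704, 0.688, 0.123]
contact_force: [1.0, 0.4, 0.3]
opening: 0.65
finger_force: 0.0
[227.24       230.13333333]
[106.9        138.51428571]
[176.24175824 121.        ]
```

View pics/c7.png

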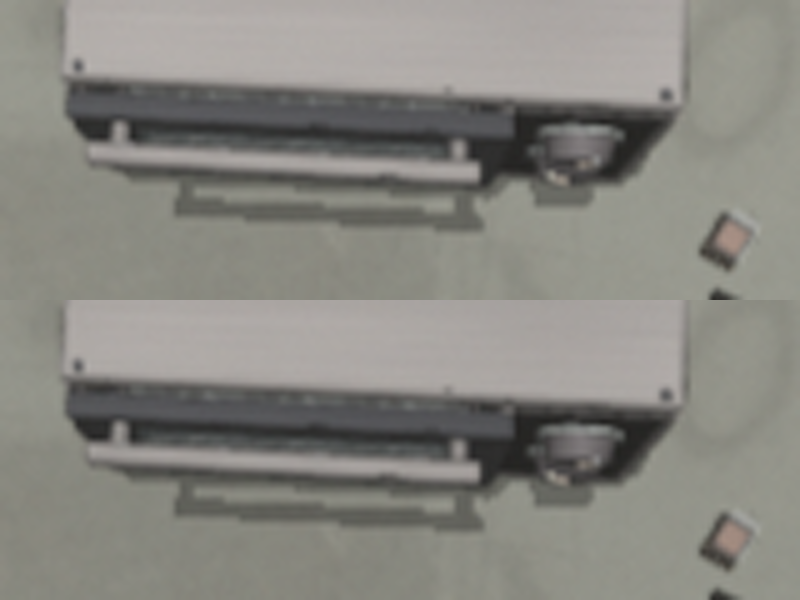

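The handle sits at the same pixels after the move (crop 88–480, row 153) as at the start (row 453−300), so the door is fully shut. The other boards haven't moved and the arm is clear.

```bash
python3 -c "
from plant import order
print(order.finish_job())"
```

```text
the job is handed in; nothing more can be done
None
```

I opened the oven door, laid the small board in the tray, shut the door fully and handed the job in at about 28.6 s. The board was last seen flat in the open tray, before the door closed; the hand-in returned no verdict.

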